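Wind in a turnbuckle brace and latch its bar

TASK

On the welding fixture, wind the turnbuckle in by swinging its ball-ended T-bar over the top towards the keeper side, as many times as it takes, until both aluminium cheeks are fully home against their stop blocks and the bar lies level. Then swing the keeper loop up over the ball at the end of the bar until it stands upright, and let go. Leave the hammer, the tube offcut and the angle block where they are.

Things in the scene. Friction and masses are not known exactly. Their poses are not given: they have to be found in the camera images.
- fixture: Fixed welding fixture: aluminium base plate 160 x 360 mm, 10 mm thick, with turnbuckle, two cheeks, two stop blocks and keeper. Origin on the table top; +x points across the turnbuckle to the keeper side, y along the turnbuckle, z up. The plate spans x = -65 to 95 mm. The turnbuckle's axis runs along y at x = 0, 112 mm above the table. Stop blocks: y = +-95 to +-111 mm, 60 mm high.
- turnbuckle (a joint): Turn of the turnbuckle about the fixture's y axis, rad: 0 wound out, 6.28 (one full turn on) fully home, hard stop 6.30. Grows as the bar's upper end goes over the top to the fixture's +x (keeper) side. The bar is level at 0, 3.14, 6.28; half of it points along (cos q, 0, -sin q) in the fixture frame, half opposite. Draws in 12 mm a turn at each end. Oiled thread, friction 0.1 N m (1.5 N at the balls): stays where left.
- bar_centre (a point): Centre of the T-bar, on the turnbuckle's axis, 112 mm above the table. The bar is a round steel rod, 12 mm thick, through the middle of the turnbuckle at right angles to its axis, with a dark steel ball, 28 mm in diameter, on each end; ball centres are 72 mm from the axis. The turnbuckle body is an open steel frame, 136 mm long along y, 36 mm thick, turning with the bar.
- ball_1 (a point): Centre of one 28 mm ball on the T-bar's end, 72 mm from the axis: a good place to pinch, as the ball swivels freely on the bar about a pin parallel to the turnbuckle. When the turnbuckle joint is at 6.28 this ball is the one at the keeper; at 3.14 it is on the far side from the keeper.
- ball_2 (a point): Centre of the other 28 mm ball on the T-bar's end, 72 mm from the axis on the opposite side; it swivels likewise. It is the one at the keeper when the turnbuckle joint is at 3.14.
- cheek_left (a joint): Travel of the upright aluminium cheek on the fixture's +y side, m: 0 fully out, 0.012 home against its stop block. Driven by the turnbuckle only. The cheek is 66 mm wide, 12 mm thick, with a round top 141 mm above the table; its centre is 117 mm from the fixture's middle when home.
- cheek_right (a joint): Travel of the upright aluminium cheek on the fixture's -y side, m: 0 fully out, 0.012 home against its stop block. Driven by the turnbuckle only. The cheek is 66 mm wide, 12 mm thick, with a round top 141 mm above the table; its centre is 117 mm from the fixture's middle when home.
- keeper (a joint): Tilt of the keeper loop, rad: 0 upright (closed; stop at -0.02), grows as it leans out to the fixture's +x (stop at 1.1). The loop is a 10 mm steel wire frame, 58 mm wide; its cross wire is 75 mm from the hinge and, upright, sits 6 mm above the ball of the level bar, so the bar cannot lift. It passes the ball only with the bar within 0.08 rad of level. Stiff hinge (0.12 N m): stays where left.
- keeper_hinge (a point): Middle of the keeper's hinge, which runs along the fixture's y: 72 mm from the turnbuckle's axis on the fixture's +x side, 62 mm above the table (50 mm below the axis).
- keeper_tab (a point): Grip point on the keeper's flat steel tab, 102 mm from the hinge. The tab is 18 mm wide along the fixture's y, 8 mm thick, and runs from the cross wire to 116 mm from the hinge.
- hammer: Loose hammer, 260 mm long, lying on the table. Bystander: leave it alone.
- tube_offcut: Loose offcut of steel box tube, 120 x 50 x 50 mm, lying on the table. Bystander: leave it alone.
- angle_block: Loose dark steel angle block, 90 x 60 mm, 90 mm high. Bystander: leave it alone.

How it is judged:
By the outcome, as a careful person would: the job done as asked, in the order asked, and still so for the second after the job is handed in, with the robot touching nothing.
It also fails if it takes over 54 s, if anything falls off the work surface, if the arm or the gripper's body presses on something with over 40 N, if the wrist force passes 120 N, or if a joint passes its speed limit or range.

ROBOT

A 6-joint arm with a two-finger parallel gripper is mounted at the origin on the work surface. World frame = base frame: x ahead of the robot, y to its left, z up, the work surface at z = 0. Lengths are in m, angles in degrees, forces in N, time in s.
With the tool pointing down it reaches from about 0.4 to 0.825 m from the base axis. Payload 7 kg.
Tool frame: the origin (TCP) lies between the finger pads; the fingertips stand 19 mm ahead of it and the grasp point (between the pads) is the TCP; x points along the fingers, y is the direction in which the jaws open and shut, and the axes are right-handed (so a half turn about x gives the same grasp; the last joint's range is limited). The gripper opens to 88 mm and grips with 3 to 60 N. Pads are 19 mm wide; open, the fingers measure 130 mm over their backs; the gripper's body (78 mm by 193 mm) begins 47 mm behind the grasp point.
Start: joints at [82.282, 20.546, 0.682, 0, -70.136, -16.507], TCP at [0.277, 0.616, 0.246] pointing down, gripper open.
Joint ranges: [-176.03, 176.03], [-82.01, 121.73], [-58.28, 71.71], [-173.87, 95.51], [-174.79, -0.11], [-173.66, 173.66]. Speed limits (degrees/s): [136.94, 136.94, 172.46, 180, 180, 180].

INTERFACE

Orientations are given as [roll, pitch, yaw] about the fixed x, y, z axes, in that order (R = Rz(yaw) Ry(pitch) Rx(roll)).
In Python, from plant import r gives the robot as it stands.
- The arm moves only by the tool send_rows, never from a script. Its argument "plan" is a list of rows, each a list of 2 entries, a list of its own where there are three numbers: the shift along the tool's x, y, z scaled (see below), then the turn, a rotation vector about the tool's x, y, z scaled (see below). A call has exactly 5 rows; each row is the pose to reach, as a shift and turn from the pose measured when the call began, along the tool's axes at that moment; what a row does not reach only later rows make up. The controller multiplies each number of a shift by 0.15 m and each number of a turn by pi/4 rad. A row lasts 1/10 s, in which the tool goes at most 50 mm and 8.59 degrees, less where a joint would pass 70% of its speed; a pose out of reach is approached as far as the arm can. A call with a number of a shift or a turn outside -1 to 1 is refused whole. A call with a gripper value outside its range is refused whole. "jaw" is the opening, from -1 (shut) to 1 (fully open), so that 0 is half open, set as the call begins (left out, the last holds). The fingers move at their own pace and stop on an object; "force" is the grip in N (left out, the last holds). Time passes only in rows, so rows that repeat a pose let the fingers close, or fill a call up. It gives the time, the measured TCP pose, the force and the opening at its end, in the units of the state.
- r.get_state(): the state, without advancing time (a new reading comes with each control period).
- r.capture(name): name is "scene" or "top"; returns a dict with "color" (420x560x3 uint8, red, green, blue), "range_z" (420x560 float32, m along the optical axis (not along the pixel's ray), 0 where there is no reading), "mtx" (3x3 intrinsics, pixels), "k1" (the pictures are not rectified: a ray, as slopes to the right and down, at radius r is drawn at 1 + k1 r^2 times it, then the intrinsics apply), "pose" (4x4, takes a point from camera to world coordinates). Camera axes: x right, y down, z forward; pixel columns grow to the right and rows downward; lengths in m; the calibration is good to about 2 mm. A picture is of the moment at which its call begins.
- r.close_job(): hands the job in, once; it reports no verdict.
Trained networks look in a picture, given as the dict that the camera call returned (one of the last four; its "shot" number tells which), for a name from the list of things; names that differ only in an ending like _2 or _b are one class to them, and where a whole thing is asked for, a point or a joint stands for the part that bears it (a point fixed in the world has none). Each returns a list of dicts, best first, with "score" (0 to 1); they miss things now and then, are a little off and sometimes report something else, mostly with a low value. They report only what shows in the picture. A call takes as long as a camera call.
- r.find_in(picture, target): "uv" ([column, row] in pixels, amid what is visible of it).
- r.trace(picture, target): "mask" (420x560 bool, what is visible of it) and "uv" ([column, row] in pixels, amid what is visible of it).
The state is a dict: "time_s": time; "joints": joint angles; "qd": joint speeds; "joint_torque": joint torques, N m; "tcp_pos": TCP position; "eef_rot": TCP orientation; "contact_force": force on the tool from outside, world axes, zero at the start; "moment": the same for the moment, N m; "gripper_width": finger opening in m.
Only numpy, scipy, OpenCV 4.12 (cv2) and the standard library are available. Lean on these libraries where they do the work, as an engineer would, in place of code of your own. Each camera call takes 0.05 s, during which the arm holds its last target. There are 200 camera calls.

## Working session

There is one attempt and no reset: what is moved stays moved. The work goes in short steps, Python scripts to look and compute and a tool call to move; the robot and the scene stay as the last step left them, time stands still between calls to the robot, and variables do not carry over. Pictures are saved under pics/ and viewed, about 8 in all and at most 12, crops included, and the job is handed in when it is done.

Besides the shell and the picture viewer there is one more tool, called after "Emit:" by a JSON object that holds its "op" and its "data", one argument or row to a line. send_rows: Moves the arm, as the interface text tells. Its arguments: {"type":"object","properties":{"plan":{"type":"array"},"jaw":{"type":"number"},"force":{"type":"number"}},"required":["plan"]}

```bash
mkdir -p pics; ls; cat > h.py <<'E'
import numpy as np, cv2
from scipy.spatial.transform import Rotation as R
from plant import r
def ray(P,uv):
    k=P["mtx"];x=(uv[0]-k[0,2])/k[0,0];y=(uv[1]-k[1,2])/k[1,1]
    rd=np.hypot(x,y);s=rd
    for _ in range(20): s=rd/(1+P["k1"]*s*s)
    f=s/rd if rd>0 else 1
    return np.array([x*f,y*f,1.])
def pt(P,uv,z=None):
    if z is None:
        u,v=np.round(uv).astype(int);w=P["range_z"][max(v-2,0):v+3,max(u-2,0):u+3];w=w[w>0]
        if not len(w): return np.full(3,np.nan)
        z=np.median(w)
    return (P["pose"]@np.r_[ray(P,uv)*z,1])[:3]
def proj(P,X):
    c=np.linalg.inv(P["pose"])@np.r_[X,1];a=c[:2]/c[2];a=a*(1+P["k1"]*(a@a))
    return (P["mtx"]@np.r_[a,1])[:2]
def cloud(P):
    h,w=P["range_z"].shape;v,u=np.mgrid[:h,:w];k=P["mtx"]
    x=(u-k[0,2])/k[0,0];y=(v-k[1,2])/k[1,1];rd=np.hypot(x,y);s=rd.copy()
    for _ in range(20): s=rd/(1+P["k1"]*s*s)
    f=s/np.maximum(rd,1e-9);z=P["range_z"]
    c=np.stack([x*f*z,y*f*z,z],-1)
    return c@P["pose"][:3,:3].T+P["pose"][:3,3]
def save(P,n): cv2.imwrite(f"pics/{n}.png",P["color"][...,::-1])
E
python3 - <<'E'
from h import *
np.set_printoptions(precision=3,suppress=True)
s=r.get_state();print({k:np.round(v,3) for k,v in s.items()})
ims=[]
for n in("scene","top"):
    P=r.capture(n);ims.append(P["color"]);print(n,P["pose"][:3,3],P["mtx"][0,0],P["k1"])
    for t in("fixture","ball_1","keeper_tab","keeper","cheek_left","bar_centre","keeper_hinge","hammer","tube_offcut","angle_block"):
        for d in r.find_in(P,t)[:3]: print(t,round(d["score"],2),np.round(d["uv"]),pt(P,d["uv"]))
    save(P,n+"0")
E
```

```text
pics
{'time_s': np.float64(0.0), 'joints': array([ 82.281,  20.589,   0.635,  -0.02 , -70.135, -16.507]), 'qd': array([ 0.059, -0.122, -0.037,  0.132,  0.027, -0.199]), 'joint_torque': array([ -0.   , -58.271,  29.306,   6.997,   0.007,  -0.   ]), 'tcp_pos': array([0.277, 0.615, 0.245]), 'eef_rot': array([  94.905,   89.909, -109.327]), 'contact_force': array([-0.875,  0.329, -0.173]), 'moment': array([-0.016, -0.045, -0.019]), 'gripper_width': np.float64(0.088)}
scene [ 1.193 -0.735  1.167] 528.0719019927407 -0.1517739194975244
fixture 0.86 [300. 224.] [0.568 0.031 0.01 ]
fixture 0.73 [296. 191.] [0.557 0.023 0.145]
ball_1 0.82 [293. 199.] [0.56  0.007 0.132]
keeper 0.64 [334. 204.] [0.636 0.092 0.093]
cheek_left 0.71 [303. 170.] [0.5   0.119 0.121]
bar_centre 0.63 [295. 196.] [0.558 0.018 0.13 ]
keeper_hinge 0.7 [298. 223.] [0.561 0.029 0.011]
hammer 0.88 [160. 307.] [ 0.491 -0.424  0.027]
hammer 0.28 [297. 195.] [0.559 0.023 0.131]
tube_offcut 0.72 [357. 129.] [0.455 0.458 0.041]
angle_block 0.69 [401. 155.] [0.648 0.421 0.062]
angle_block 0.6 [300. 225.] [0.57  0.029 0.011]
top [ 0.275 -0.007  1.48 ] 458.01106219596255 0.002547644295429873
fixture 0.97 [262. 209.] [0.539 0.032 0.13 ]
fixture 0.26 [123. 243.] [0.435 0.466 0.051]
ball_1 0.74 [265. 207.] [0.545 0.024 0.135]
ball_1 0.68 [264. 207.] [0.546 0.028 0.134]
keeper_tab 0.52 [248. 174.] [0.652 0.08  0.112]
keeper 0.48 [246. 174.] [0.65  0.085 0.115]
cheek_left 0.59 [232. 224.] [0.495 0.123 0.118]
bar_centre 0.55 [265. 210.] [0.537 0.024 0.124]
keeper_hinge 0.64 [264. 209.] [0.54  0.027 0.13 ]
hammer 0.93 [404. 241.] [ 0.469 -0.422  0.021]
hammer 0.4 [122. 244.] [0.431 0.468 0.05 ]
tube_offcut 0.69 [125. 242.] [0.438 0.462 0.051]
tube_offcut 0.34 [404. 241.] [ 0.468 -0.422  0.021]
angle_block 0.76 [138. 187.] [0.627 0.448 0.012]
```

```bash
python3 - <<'E'
import cv2,numpy as np
a=cv2.imread('pics/scene0.png')[120:300,200:440];b=cv2.imread('pics/top0.png')[130:290,180:340]
a=cv2.resize(a,None,fx=1.8,fy=1.8,interpolation=2);a=cv2.resize(cv2.imread('pics/scene0.png')[130:290,200:400],(400,320))
a=cv2.resize(cv2.imread('pics/scene0.png')[130:290,210:370],(400,400),interpolation=2);b=cv2.resize(b,(400,400),interpolation=2)
cv2.imwrite('pics/c1.png',np.hstack([a,b]))
E
```

```text
(no output)
```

View pics/c1.png

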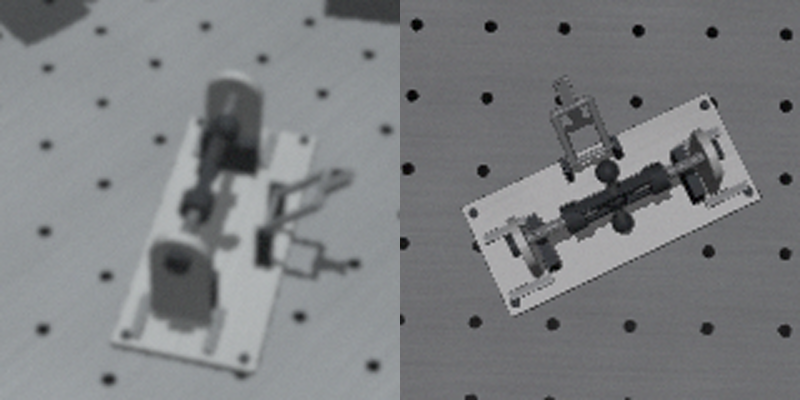

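View pics/scene0.png

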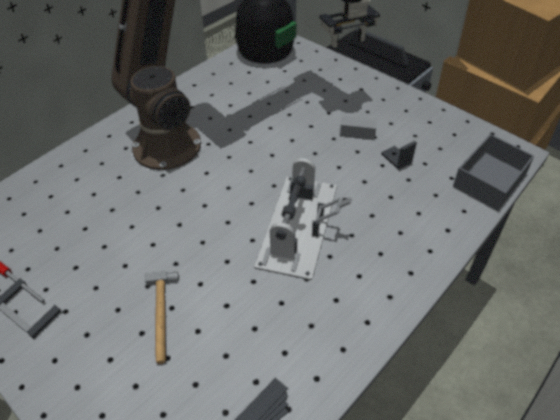

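The views show the fixture rotated about 25°, keeper leaning out to the upper left in the top view, and the bar steep with two balls near crop pixels (605,172) and (622,222). Next step is the fixture pose, bar angle, cheek travel and keeper tilt from depth.

```bash
cat >> h.py <<'E'
def fixpose(Ps):
    C=np.vstack([cloud(P)[P["range_z"]>0] for P in Ps])
    m=(C[:,2]>.005)&(C[:,2]<.016)&(np.hypot(C[:,0]-.55,C[:,1]-.025)<.21)
    from scipy.optimize import minimize
    X=C[m][:,:2]
    (c,s,a)=cv2.minAreaRect(X.astype(np.float32))
    return c,s,a,len(X)
E
python3 - <<'E'
from h import *
np.set_printoptions(precision=4,suppress=True)
Pt=r.capture("top");Ps=r.capture("scene")
for P in(Pt,Ps):
    C=cloud(P);m=(C[...,2]>.006)&(C[...,2]<.015)&(np.hypot(C[...,0]-.55,C[...,1]-.025)<.2)
    m=cv2.morphologyEx(m.astype(np.uint8),cv2.MORPH_OPEN,np.ones((3,3)))
    n,l,st,_=cv2.connectedComponentsWithStats(m);print(st[1:,4])
    m=(m>0)
    print(cv2.minAreaRect(C[m][:,:2].astype(np.float32)))
    # from colour edges: corners by mask contour
    d=r.trace(P,"fixture")
    for q in d[:1]: print(q["score"],q["mask"].sum())
    Z=C[...,2]
    far=(np.hypot(C[...,0]-.55,C[...,1]-.025)<.35)&(np.hypot(C[...,0]-.55,C[...,1]-.025)>.22)
    print("table z",np.median(Z[far]), "plate z",np.median(Z[m]))
E
```

```text
[ 15  12  95  32  15 159  85 188  31 490  16  21  16  42  12  12   9  21
 151  42  18  12   9  90   9 132  20   9]
((0.5584850907325745, 0.027876511216163635), (0.16031081974506378, 0.3611677289009094), 26.913070678710938)
0.89 5613
table z 0.0006210533816193298 plate z 0.010495606095124232
[ 181 1207   34   79   90   52    9   30   28   59   12   54    9   12
   15   26   67   25    9    9   18   21    9    9]
((0.5608041882514954, 0.03041873872280121), (0.1609298139810562, 0.36183539032936096), 27.28367042541504)
0.67 6033
table z 0.0018558961217172154 plate z 0.01122058620844868
```

```bash
cat >> h.py <<'E'
YAW=np.deg2rad(27.1);c_,s_=np.cos(YAW),np.sin(YAW)
F=np.array([[c_,-s_,0],[s_,c_,0],[0,0,1]])
O=np.array([.5596,.0291,0])-F@[.015,0,0]
def tof(X): return (X-O)@F
def tow(X): return O+F@np.asarray(X)
def measure(P):
    C=tof(cloud(P));z=C[...,2];m=(P["range_z"]>0)
    b=m&(abs(C[...,1])<.018)&(np.hypot(C[...,0],z-.112)<.095)&(z>.03)&(C[...,0]<.11)
    k=m&(abs(C[...,1])<.036)&(C[...,0]>.07)&(C[...,0]<.2)&(z>.05)
    l=m&(C[...,1]>.10)&(C[...,1]<.16)&(z>.075)&(abs(C[...,0])<.036)
    rr=m&(C[...,1]<-.10)&(C[...,1]>-.16)&(z>.075)&(abs(C[...,0])<.036)
    return C[b],C[k],C[l],C[rr]
E
python3 - <<'E'
from h import *
np.set_printoptions(precision=3,suppress=True,linewidth=150)
for n in("top","scene"):
    P=r.capture(n);b,k,l,rr=measure(P)
    print(n)
    for q in(l,rr): print("cheek y",len(q),np.percentile(q[:,1],[2,10,50,90,98]),"zmax",np.percentile(q[:,2],98), 'x',np.percentile(q[:,0],[2,98]))
    far=b[np.hypot(b[:,0],b[:,2]-.112)>.05]
    print("ball pts",len(far));print(far[np.argsort(far[:,2])][::max(1,len(far)//25)])
    print("keeper",len(k)); print(k[np.argsort(k[:,0])][::max(1,len(k)//20)])
    print("tilt tab",np.rad2deg(np.median(np.arctan2(k[:,0]-.072,k[:,2]-.062)[k[:,0]>.14])))
    for t in("ball_1","ball_2"):
        for d in r.find_in(P,t): print(t,d["score"],d["uv"],tof(pt(P,d["uv"])))
E
```

```text
top
cheek y 165 [0.102 0.111 0.126 0.137 0.141] zmax 0.14487137711181405 x [-0.035  0.028]
cheek y 197 [-0.14  -0.134 -0.121 -0.111 -0.102] zmax 0.14392199473502695 x [-0.034  0.029]
ball pts 149
[[-0.034  0.002  0.044]
 [-0.022  0.013  0.047]
 [-0.028  0.009  0.049]
 [-0.027  0.005  0.051]
 [-0.019  0.005  0.052]
 [-0.025 -0.006  0.053]
 [-0.03   0.007  0.054]
 [-0.024  0.011  0.054]
 [-0.019 -0.006  0.058]
 [ 0.073  0.014  0.06 ]
 [ 0.067  0.003  0.063]
 [ 0.073  0.01   0.064]
 [ 0.069  0.016  0.064]
 [ 0.07   0.004  0.066]
 [ 0.069 -0.006  0.067]
 [ 0.006  0.001  0.167]
 [ 0.012 -0.012  0.183]
 [ 0.014  0.013  0.184]
 [ 0.006 -0.002  0.186]
 [ 0.025  0.011  0.187]
 [ 0.007  0.     0.188]
 [ 0.009  0.006  0.189]
 [ 0.023  0.008  0.19 ]
 [ 0.027 -0.003  0.192]
 [ 0.011 -0.002  0.192]
 [ 0.014  0.003  0.193]
 [ 0.016 -0.004  0.193]
 [ 0.01  -0.004  0.194]
 [ 0.021 -0.007  0.195]
 [ 0.02  -0.003  0.196]]
keeper 272
[[ 0.07   0.011  0.065]
 [ 0.072 -0.035  0.07 ]
 [ 0.073  0.01   0.064]
 [ 0.076 -0.034  0.069]
 [ 0.08  -0.035  0.066]
 [ 0.084 -0.02   0.077]
 [ 0.089 -0.019  0.085]
 [ 0
[... 1313 characters left out ...]
 0.073 -0.036  0.05 ]
 [ 0.075  0.017  0.069]
 [ 0.077 -0.036  0.073]
 [ 0.081 -0.027  0.077]
 [ 0.085  0.02   0.076]
 [ 0.09   0.021  0.081]
 [ 0.096  0.021  0.087]
 [ 0.101  0.018  0.096]
 [ 0.106  0.021  0.098]
 [ 0.112  0.02   0.105]
 [ 0.117  0.02   0.11 ]
 [ 0.122  0.02   0.115]
 [ 0.125 -0.026  0.113]
 [ 0.128  0.017  0.12 ]
 [ 0.131 -0.027  0.119]
 [ 0.134 -0.002  0.126]
 [ 0.14   0.005  0.131]
 [ 0.146  0.002  0.136]
 [ 0.152  0.009  0.142]
 [ 0.158  0.006  0.143]]
tilt tab 45.221584595734775
ball_1 0.91 [294.1, 199.4] [ 0.008 -0.02   0.128]
ball_1 0.31 [356.2, 128.3] [0.114 0.429 0.042]
ball_2 0.91 [294.1, 199.4] [ 0.008 -0.02   0.128]
ball_2 0.31 [356.2, 128.3] [0.114 0.429 0.042]
```

Bar reading: the upper ball is about 15° past vertical towards the keeper. The cheeks are about 3.5 mm in, so q≈1.83 and about 4.45 rad remain. That means two strokes: ball_2 to level, then ball_1 half a turn.

```bash
cat >> h.py <<'E'
def rows(targets_f,sgn=1,tilt=0,T0=None):
    """targets: list of fixture points (TCP); prints rows (scaled) rel. current pose"""
    s=r.get_state();R0=R.from_euler('xyz',s["eef_rot"],degrees=True).as_matrix();p0=s["tcp_pos"]
    y=sgn*F[:,1];t=np.deg2rad(tilt)
    x=F@np.array([-np.sin(t),0,-np.cos(t)]);Rt=np.stack([x,y,np.cross(x,y)],1)
    rv=R.from_matrix(R0.T@Rt).as_rotvec()/(np.pi/4)
    for X in targets_f: print(np.round((R0.T@(tow(X)-p0))/.15,3).tolist(),np.round(rv,3).tolist())
    return R0,p0
def st():
    s=r.get_state();print("t",s["time_s"],"tcpF",np.round(tof(s["tcp_pos"]),4),"F",np.round(s["contact_force"]@F,1),"w",round(float(s["gripper_width"]),4),"j",np.round(s["joints"],1))
E
python3 - <<'E'
from h import *
s=r.get_state();R0=R.from_euler('xyz',s["eef_rot"],degrees=True).as_matrix();print(R0.round(3))
for sg in(1,-1): print(sg);rows([[.019,0,.28]],sg)
st()
E
```

```text
[[ 0.    -0.41  -0.912]
 [ 0.    -0.912  0.41 ]
 [-1.    -0.     0.   ]]
1
[-0.23, 2.771, -3.339] [2.859, 0.0, 0.0]
-1
[-0.23, 2.771, -3.339] [-1.141, -0.0, 0.0]
t 1.6 tcpF [0.0305 0.6508 0.2456] F [-0.8 -0.7 -0.4] w 0.0881 j [ 82.3  20.5   0.7   0.  -70.1 -16.5]
```

```bash
cat >> h.py <<'E'
def seq(final_f,sgn,n):
    """n chained calls interpolating to final"""
    s=r.get_state();Ra=R.from_euler('xyz',s["eef_rot"],degrees=True);p=s["tcp_pos"].copy()
    y=sgn*F[:,1];x=np.array([0,0,-1.]);Rt=R.from_matrix(np.stack([x,y,np.cross(x,y)],1))
    rv=(Ra.inv()*Rt).as_rotvec();d=(tow(final_f)-p)/n
    for i in range(n):
        Ri=Ra*R.from_rotvec(rv*i/n);print("shift",np.round(Ri.inv().apply(d)/.15,3),"turn",np.round(rv/n/(np.pi/4),3))
E
python3 -c "
from h import *
seq([.019,0,.26],1,4)"
```

```text
shift [-0.024  0.693 -0.835] turn [0.715 0.    0.   ]
shift [-0.024  0.142 -1.076] turn [0.715 0.    0.   ]
shift [-0.024 -0.452 -0.986] turn [0.715 0.    0.   ]
shift [-0.024 -0.908 -0.594] turn [0.715 0.    0.   ]
```

Emit:
{"op": "send_rows", "data": {
  "plan": [
    [[0, 0.14, -0.167], [0.143, 0, 0]],
    [[-0.01, 0.28, -0.334], [0.286, 0, 0]],
    [[-0.015, 0.416, -0.5], [0.43, 0, 0]],
    [[-0.02, 0.555, -0.668], [0.572, 0, 0]],
    [[-0.024, 0.693, -0.835], [0.715, 0, 0]]
  ],
  "jaw": 1,
  "force": 30
}}

```text
time_s: 2.1
tcp_pos: [0.349, 0.4682, 0.2493]
eef_rot: [-63.0, 90.0, 60.4]
contact_force: [0.3, -0.2, 0.7]
gripper_width: 0.0877
```

Emit:
{"op": "send_rows", "data": {
  "plan": [
    [[0, 0.028, -0.2], [0.143, 0, 0]],
    [[-0.01, 0.056, -0.4], [0.286, 0, 0]],
    [[-0.015, 0.085, -0.6], [0.43, 0, 0]],
    [[-0.02, 0.114, -0.8], [0.572, 0, 0]],
    [[-0.024, 0.142, -1.0], [0.715, 0, 0]]
  ]
}}

```text
time_s: 2.6
tcp_pos: [0.414, 0.33, 0.2532]
eef_rot: [-34.5, 89.9, 56.4]
contact_force: [0.9, -0.8, -0.6]
gripper_width: 0.0878
```

```bash
python3 -c "
from h import *
st();seq([.019,0,.26],1,2)"
```

```text
t 2.6 tcpF [0.0225 0.3342 0.2532] F [ 0.4 -1.1 -0.6] w 0.0878 j [ 59.8   6.5 -17.    0.  -66.5 -58.9]
shift [-0.023 -0.481 -1.005] turn [0.709 0.001 0.   ]
shift [-0.023 -0.94  -0.599] turn [0.709 0.001 0.   ]
```

Emit:
{"op": "send_rows", "data": {
  "plan": [
    [[0, -0.096, -0.2], [0.142, 0, 0]],
    [[-0.01, -0.192, -0.4], [0.284, 0, 0]],
    [[-0.015, -0.29, -0.6], [0.425, 0, 0]],
    [[-0.02, -0.385, -0.8], [0.567, 0, 0]],
    [[-0.023, -0.481, -1.0], [0.709, 0, 0]]
  ]
}}

```text
time_s: 3.1
tcp_pos: [0.489, 0.18, 0.257]
eef_rot: [-10.8, 89.9, 48.0]
contact_force: [0.8, -0.0, 0.3]
gripper_width: 0.0878
```

Emit:
{"op": "send_rows", "data": {
  "plan": [
    [[0, -0.188, -0.12], [0.142, 0, 0]],
    [[-0.01, -0.376, -0.24], [0.284, 0, 0]],
    [[-0.015, -0.564, -0.36], [0.425, 0, 0]],
    [[-0.02, -0.752, -0.48], [0.567, 0, 0]],
    [[-0.023, -0.94, -0.6], [0.709, 0, 0]]
  ]
}}

```text
time_s: 3.6
tcp_pos: [0.5634, 0.0286, 0.2607]
eef_rot: [13.7, 89.9, 40.3]
contact_force: [-0.0, -0.1, -0.5]
gripper_width: 0.0878
```

```bash
python3 -c "
from h import *
st();rows([[.019,0,.22],[.019,0,.182]],1)"
```

```text
t 3.6 tcpF [ 0.0182 -0.0022  0.2607] F [-0.1 -0.1 -0.5] w 0.0878 j [ 22.8   9.5 -12.3  -0.  -68.1 -86.1]
[0.271, 0.015, 0.005] [-0.011, 0.003, -0.001]
[0.524, 0.015, 0.004] [-0.011, 0.003, -0.001]
```

Emit:
{"op": "send_rows", "data": {
  "plan": [
    [[0.12, 0.015, 0.004], [-0.011, 0.003, 0]],
    [[0.25, 0.015, 0.004], [-0.011, 0.003, 0]],
    [[0.38, 0.015, 0.004], [-0.011, 0.003, 0]],
    [[0.48, 0.015, 0.004], [-0.011, 0.003, 0]],
    [[0.524, 0.015, 0.004], [-0.011, 0.003, 0]]
  ]
}}

```text
time_s: 4.1
tcp_pos: [0.5624, 0.0306, 0.1806]
eef_rot: [157.5, 89.9, -175.4]
contact_force: [0.6, -0.6, -0.3]
gripper_width: 0.0873
```

Emit:
{"op": "send_rows", "data": {
  "plan": [
    [[0, 0, 0], [0, 0, 0]],
    [[0, 0, 0], [0, 0, 0]],
    [[0, 0, 0], [0, 0, 0]],
    [[0, 0, 0], [0, 0, 0]],
    [[0, 0, 0], [0, 0, 0]]
  ],
  "jaw": -1,
  "force": 25
}}

```text
time_s: 4.6
tcp_pos: [0.5626, 0.0308, 0.1812]
eef_rot: [145.4, 89.9, 172.5]
contact_force: [0.5, 0.1, -0.0]
gripper_width: 0.053
```

```bash
python3 - <<'E'
from h import *
st()
P=r.capture("scene");b,k,l,rr=measure(P)
cv2.imwrite("pics/c2.png",cv2.resize(P["color"][130:290,210:370,::-1],(600,600),interpolation=2))
s=tof(r.get_state()["tcp_pos"]);a=np.arctan2(s[2]-.112,s[0]);print("ang",a,np.hypot(s[2]-.112,s[0]))
E
```

```text
t 4.6 tcpF [1.850e-02 1.000e-04 1.812e-01] F [ 0.5 -0.2 -0. ] w 0.053 j [ 23.   13.1 -18.7  -0.  -58.3 -85.9]
ang 1.3110597209656585 0.07148610302258632
```

View pics/c2.png

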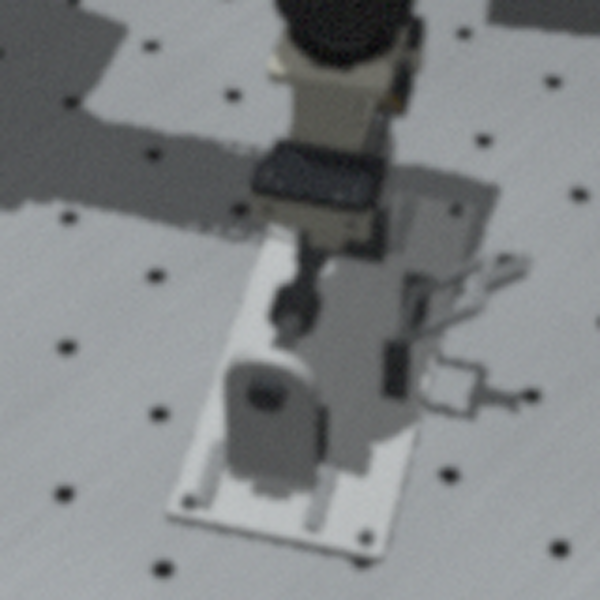

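The gripper straddles the ball and the jaws are still closing. The keeper leans clear. I'll finish closing and work out the arc.

Emit:
{"op": "send_rows", "data": {
  "plan": [
    [[0, 0, 0], [0, 0, 0]],
    [[0, 0, 0], [0, 0, 0]],
    [[0, 0, 0], [0, 0, 0]],
    [[0, 0, 0], [0, 0, 0]],
    [[0, 0, 0], [0, 0, 0]]
  ]
}}

```text
time_s: 5.15
tcp_pos: [0.5627, 0.0304, 0.1812]
eef_rot: [167.2, 89.9, -165.7]
contact_force: [3.0, -3.5, 1.1]
gripper_width: 0.0265
```

```bash
cat >> h.py <<'E'
def arc(angs,per=5,rad=.072):
    """arc calls from current TCP (angle computed), shifts [down,fy,fx]/.15, each call relative to its own start"""
    s=tof(r.get_state()["tcp_pos"]);c=s-np.array([0,0,0]);ref=np.array([s[0],s[2]-.112]);
    for i in range(0,len(angs),per):
        for a in angs[i:i+per]:
            p=rad*np.array([np.cos(a),np.sin(a)]);d=p-ref;print([round(-d[1]/.15,3),0,round(d[0]/.15,3)],end=" ")
        ref=p;print()
E
python3 - <<'E'
from h import *
st();arc(np.linspace(1.311,0,11)[1:])
E
```

```text
t 5.15 tcpF [ 0.0184 -0.0002  0.1812] F [ 1.1 -4.5  1.1] w 0.0265 j [ 23.   13.1 -18.7  -0.  -58.3 -85.9]
[np.float64(0.017), 0, np.float64(0.06)] [np.float64(0.045), 0, np.float64(0.117)] [np.float64(0.08), 0, np.float64(0.169)] [np.float64(0.121), 0, np.float64(0.216)] [np.float64(0.169), 0, np.float64(0.258)] 
[np.float64(0.052), 0, np.float64(0.035)] [np.float64(0.109), 0, np.float64(0.063)] [np.float64(0.168), 0, np.float64(0.083)] [np.float64(0.23), 0, np.float64(0.095)] [np.float64(0.293), 0, np.float64(0.099)]
```

Emit:
{"op": "send_rows", "data": {
  "plan": [
    [[0.017, 0, 0.06], [0, 0, 0]],
    [[0.045, 0, 0.117], [0, 0, 0]],
    [[0.08, 0, 0.169], [0, 0, 0]],
    [[0.121, 0, 0.216], [0, 0, 0]],
    [[0.169, 0, 0.258], [0, 0, 0]]
  ]
}}

```text
time_s: 5.65
tcp_pos: [0.5973, 0.0482, 0.1547]
eef_rot: [168.4, 89.8, -164.6]
contact_force: [-2.8, -2.8, -1.4]
gripper_width: 0.0263
```

```bash
python3 - <<'E'
from h import *
st();arc(np.linspace(.655,0,6)[1:])
E
```

```text
t 5.65 tcpF [ 5.730e-02 -1.000e-04  1.547e-01] F [-3.8 -1.2 -1.4] w 0.0263 j [ 23.3  17.8 -16.   -0.  -56.4 -86.2]
[np.float64(0.045), 0, np.float64(0.034)] [np.float64(0.101), 0, np.float64(0.062)] [np.float64(0.16), 0, np.float64(0.082)] [np.float64(0.222), 0, np.float64(0.094)] [np.float64(0.285), 0, np.float64(0.098)]
```

Small forces, so it is following. Finishing to level.

Emit:
{"op": "send_rows", "data": {
  "plan": [
    [[0.045, 0, 0.034], [0, 0, 0]],
    [[0.101, 0, 0.062], [0, 0, 0]],
    [[0.16, 0, 0.082], [0, 0, 0]],
    [[0.222, 0, 0.094], [0, 0, 0]],
    [[0.285, 0, 0.098], [0, 0, 0]]
  ]
}}

```text
time_s: 6.15
tcp_pos: [0.6099, 0.0547, 0.111]
eef_rot: [170.1, 89.8, -162.8]
contact_force: [-5.5, -3.9, 1.9]
gripper_width: 0.0261
```

Emit:
{"op": "send_rows", "data": {
  "plan": [
    [[0, 0, 0], [0, 0, 0]],
    [[0, 0, 0], [0, 0, 0]],
    [[0, 0, 0], [0, 0, 0]],
    [[0, 0, 0], [0, 0, 0]],
    [[0, 0, 0], [0, 0, 0]]
  ],
  "jaw": 1
}}

```text
time_s: 6.65
tcp_pos: [0.6104, 0.0551, 0.1115]
eef_rot: [166.3, 89.8, -166.6]
contact_force: [0.1, 0.3, -0.0]
gripper_width: 0.061
```

```bash
python3 - <<'E'
from h import *
st()
E
```

```text
t 6.65 tcpF [0.072  0.     0.1115] F [ 0.2  0.2 -0. ] w 0.061 j [ 23.4  21.4 -17.   -0.  -51.7 -86.3]
```

Emit:
{"op": "send_rows", "data": {
  "plan": [
    [[-0.13, 0, 0], [0, 0, 0]],
    [[-0.26, 0, 0], [0, 0, 0]],
    [[-0.4, 0, -0.02], [0, 0, 0]],
    [[-0.52, 0, -0.1], [0, 0, 0]],
    [[-0.6, 0, -0.2], [0, 0, 0]]
  ]
}}

```text
time_s: 7.15
tcp_pos: [0.5844, 0.0417, 0.2032]
eef_rot: [156.2, 90.0, -176.7]
contact_force: [-1.3, -0.1, 0.7]
gripper_width: 0.0876
```

Emit:
{"op": "send_rows", "data": {
  "plan": [
    [[0, 0, -0.16], [0, 0, 0]],
    [[0, 0, -0.32], [0, 0, 0]],
    [[0, 0, -0.48], [0, 0, 0]],
    [[0, 0, -0.64], [0, 0, 0]],
    [[0, 0, -0.76], [0, 0, 0]]
  ]
}}

```text
time_s: 7.65
tcp_pos: [0.4818, -0.0107, 0.2037]
eef_rot: [31.4, 90.0, 58.4]
contact_force: [0.6, -0.3, 0.6]
gripper_width: 0.0872
```

```bash
python3 - <<'E'
from h import *
np.set_printoptions(precision=3,suppress=True,linewidth=150)
st();rows([[-.072,0,.112]])
P=r.capture("scene");b,k,l,rr=measure(P)
for q in(l,rr): print(np.percentile(q[:,1],[10,50,90]))
far=b[(np.hypot(b[:,0],b[:,2]-.112)>.05)&(b[:,2]>.09)];
for f in (far[far[:,0]>0],far[far[:,0]<0]): print(len(f),f.mean(0) if len(f) else '', np.percentile(f[:,2],[5,95]) if len(f) else '')
cv2.imwrite("pics/c3.png",cv2.resize(P["color"][130:290,210:370,::-1],(600,600),interpolation=2))
E
```

```text
t 7.65 tcpF [-0.072 -0.     0.204] F [ 0.4 -0.6  0.6] w 0.0872 j [ 22.2   4.1 -26.5  -0.  -59.4 -85.1]
[0.611, -0.0, 0.002] [-0.0, 0.001, -0.0]
[0.112 0.119 0.145]
[-0.137 -0.129 -0.122]
101 [ 0.072 -0.005  0.117] [0.107 0.126]
88 [-0.067 -0.006  0.122] [0.112 0.131]
```

View pics/c3.png

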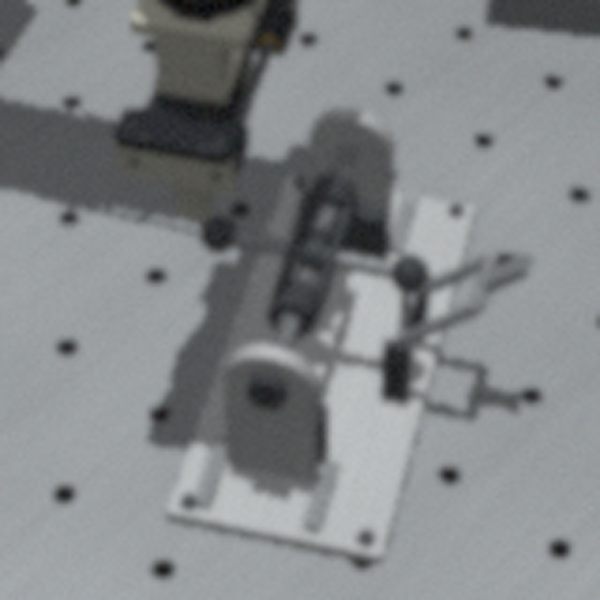

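The bar is now nearly level, with balls at (215,232) and (410,272), and the keeper is still out. Descending on ball_1.

Emit:
{"op": "send_rows", "data": {
  "plan": [
    [[0.15, 0, 0], [0, 0, 0]],
    [[0.3, 0, 0], [0, 0, 0]],
    [[0.44, 0, 0.001], [0, 0, 0]],
    [[0.55, 0, 0.002], [0, 0, 0]],
    [[0.603, 0, 0.002], [0, 0, 0]]
  ]
}}

```text
time_s: 8.2
tcp_pos: [0.4795, -0.0115, 0.1122]
eef_rot: [137.9, 89.9, 164.9]
contact_force: [-0.1, 0.8, 0.3]
gripper_width: 0.0871
```

Emit:
{"op": "send_rows", "data": {
  "plan": [
    [[0, 0, 0], [0, 0, 0]],
    [[0, 0, 0], [0, 0, 0]],
    [[0, 0, 0], [0, 0, 0]],
    [[0, 0, 0], [0, 0, 0]],
    [[0, 0, 0], [0, 0, 0]]
  ],
  "jaw": -1
}}

```text
time_s: 8.7
tcp_pos: [0.4798, -0.0114, 0.1127]
eef_rot: [103.0, 89.9, 130.1]
contact_force: [-0.6, -0.4, -0.5]
gripper_width: 0.0534
```

Emit:
{"op": "send_rows", "data": {
  "plan": [
    [[0, 0, 0], [0, 0, 0]],
    [[0, 0, 0], [0, 0, 0]],
    [[0, 0, 0], [0, 0, 0]],
    [[0, 0, 0], [0, 0, 0]],
    [[0, 0, 0], [0, 0, 0]]
  ]
}}

```text
time_s: 9.2
tcp_pos: [0.4802, -0.0121, 0.113]
eef_rot: [-146.0, 90.0, -118.9]
contact_force: [2.5, -5.7, 0.3]
gripper_width: 0.0267
```

```bash
python3 - <<'E'
from h import *
st();arc([float(a) for a in np.linspace(np.pi,0,16)[1:]])
E
```

```text
t 9.2 tcpF [-0.0744 -0.0005  0.113 ] F [-0.4 -6.2  0.3] w 0.0267 j [ 22.1  10.  -33.5   0.  -46.5 -85. ]
[np.float64(-0.093), 0, np.float64(0.027)] [np.float64(-0.189), 0, np.float64(0.058)] [np.float64(-0.276), 0, np.float64(0.108)] [np.float64(-0.35), 0, np.float64(0.175)] [np.float64(-0.409), 0, np.float64(0.256)] 
[np.float64(-0.041), 0, np.float64(0.092)] [np.float64(-0.062), 0, np.float64(0.19)] [np.float64(-0.062), 0, np.float64(0.29)] [np.float64(-0.041), 0, np.float64(0.388)] [np.float64(-0.0), 0, np.float64(0.48)] 
[np.float64(0.059), 0, np.float64(0.081)] [np.float64(0.134), 0, np.float64(0.148)] [np.float64(0.22), 0, np.float64(0.199)] [np.float64(0.316), 0, np.float64(0.23)] [np.float64(0.416), 0, np.float64(0.24)]
```

Emit:
{"op": "send_rows", "data": {
  "plan": [
    [[-0.093, 0, 0.022], [0, 0, 0]],
    [[-0.189, 0, 0.056], [0, 0, 0]],
    [[-0.276, 0, 0.107], [0, 0, 0]],
    [[-0.35, 0, 0.175], [0, 0, 0]],
    [[-0.409, 0, 0.256], [0, 0, 0]]
  ]
}}

```text
time_s: 9.7
tcp_pos: [0.5145, 0.0055, 0.1745]
eef_rot: [92.1, 90.0, 119.1]
contact_force: [7.9, 0.1, -16.5]
gripper_width: 0.0268
```

```bash
python3 - <<'E'
from h import *
st();arc([float(a) for a in np.linspace(np.pi,0,16)[6:]]);rows([])
s=r.get_state();print(R.from_euler('xyz',s["eef_rot"],degrees=True).as_matrix().T@F)
E
```

```text
t 9.7 tcpF [-0.0359 -0.0005  0.1745] F [  7.1  -3.5 -16.5] w 0.0268 j [ 22.5   8.9 -25.1  -0.  -56.  -85.4]
[np.float64(-0.04), 0, np.float64(0.091)] [np.float64(-0.061), 0, np.float64(0.189)] [np.float64(-0.061), 0, np.float64(0.289)] [np.float64(-0.04), 0, np.float64(0.387)] [np.float64(0.001), 0, np.float64(0.479)] 
[np.float64(0.059), 0, np.float64(0.081)] [np.float64(0.134), 0, np.float64(0.148)] [np.float64(0.22), 0, np.float64(0.199)] [np.float64(0.316), 0, np.float64(0.23)] [np.float64(0.416), 0, np.float64(0.24)] 
[[-4.26491840e-06  1.21908959e-04 -9.99999993e-01]
 [ 1.02309910e-03  9.99999469e-01  1.21904532e-04]
 [ 9.99999477e-01 -1.02309857e-03 -4.38964109e-06]]
```

Emit:
{"op": "send_rows", "data": {
  "plan": [
    [[-0.031, 0, 0.092], [0, 0, 0]],
    [[-0.051, 0, 0.189], [0, 0, 0]],
    [[-0.051, 0, 0.289], [0, 0, 0]],
    [[-0.03, 0, 0.385], [0, 0, 0]],
    [[0.011, 0, 0.473], [0, 0, 0]]
  ]
}}

```text
time_s: 10.2
tcp_pos: [0.5778, 0.0381, 0.1718]
eef_rot: [156.6, 89.9, -176.4]
contact_force: [-4.3, -1.3, -4.1]
gripper_width: 0.0259
```

```bash
python3 - <<'E'
from h import *
st();arc([float(a) for a in np.linspace(np.pi,0,16)[11:]],rad=.0715);rows([])
E
```

```text
t 10.2 tcpF [ 0.0353 -0.0003  0.1718] F [-4.4  0.8 -4.1] w 0.0259 j [ 23.1  15.  -17.4  -0.  -57.6 -86. ]
[np.float64(0.045), 0, np.float64(0.084)] [np.float64(0.119), 0, np.float64(0.15)] [np.float64(0.205), 0, np.float64(0.2)] [np.float64(0.3), 0, np.float64(0.231)] [np.float64(0.399), 0, np.float64(0.241)]
```

Emit:
{"op": "send_rows", "data": {
  "plan": [
    [[0.045, 0, 0.082], [0, 0, 0]],
    [[0.119, 0, 0.148], [0, 0, 0]],
    [[0.205, 0, 0.197], [0, 0, 0]],
    [[0.3, 0, 0.228], [0, 0, 0]],
    [[0.4, 0, 0.238], [0, 0, 0]]
  ]
}}

```text
time_s: 10.7
tcp_pos: [0.6083, 0.0539, 0.1097]
eef_rot: [168.7, 89.6, -164.3]
contact_force: [-8.6, -3.1, 1.7]
gripper_width: 0.0263
```

Emit:
{"op": "send_rows", "data": {
  "plan": [
    [[0.003, 0, 0], [0, 0, 0]],
    [[0.006, 0, 0], [0, 0, 0]],
    [[0.01, 0, 0], [0, 0, 0]],
    [[0.015, 0, 0], [0, 0, 0]],
    [[0.015, 0, 0], [0, 0, 0]]
  ]
}}

```text
time_s: 11.2
tcp_pos: [0.6083, 0.0539, 0.1075]
eef_rot: [168.3, 89.6, -164.7]
contact_force: [-3.3, 0.1, -0.3]
gripper_width: 0.0266
```

```bash
python3 - <<'E'
from h import *
st();rows([])
P=r.capture("scene");b,k,l,rr=measure(P)
for q in(l,rr): print(np.percentile(q[:,1],[10,50,90]))
far=b[(np.hypot(b[:,0],b[:,2]-.112)>.05)&(b[:,2]>.09)];f=far[far[:,0]<0];print(len(f),f.mean(0),np.percentile(f[:,2],[5,95]))
E
```

```text
t 11.2 tcpF [ 6.970e-02 -1.000e-04  1.075e-01] F [-2.9  1.6 -0.3] w 0.0266 j [ 23.3  21.6 -17.3  -0.1 -51.4 -86.3]
[0.11316811 0.14950195 0.15751936]
[-0.13182923 -0.12288995 -0.11660353]
88 [-0.06661014 -0.00590342  0.12111322] [0.11187951 0.12991253]
```

Emit:
{"op": "send_rows", "data": {
  "plan": [
    [[0, 0, 0], [0, 0, 0]],
    [[0, 0, 0], [0, 0, 0]],
    [[0, 0, 0], [0, 0, 0]],
    [[0, 0, 0], [0, 0, 0]],
    [[0, 0, 0], [0, 0, 0]]
  ],
  "jaw": 1
}}

```text
time_s: 11.75
tcp_pos: [0.6086, 0.054, 0.1077]
eef_rot: [167.8, 89.7, -165.2]
contact_force: [-0.3, 0.7, 0.3]
gripper_width: 0.061
```

Emit:
{"op": "send_rows", "data": {
  "plan": [
    [[-0.1, 0, 0], [0, 0, 0]],
    [[-0.3, 0, 0], [0, 0, 0]],
    [[-0.5, 0, 0], [0, 0, 0]],
    [[-0.7, 0, 0], [0, 0, 0]],
    [[-0.9, 0, 0], [0, 0, 0]]
  ]
}}

```text
time_s: 12.25
tcp_pos: [0.6093, 0.0542, 0.2441]
eef_rot: [167.6, 89.7, -165.4]
contact_force: [-0.1, -0.0, 0.3]
gripper_width: 0.0874
```

```bash
python3 - <<'E'
from h import *
np.set_printoptions(precision=4,suppress=True)
st()
P=r.capture("scene");b,k,l,rr=measure(P)
for q in(l,rr): print(np.percentile(q[:,1],[10,50,90]))
far=b[(np.hypot(b[:,0],b[:,2]-.112)>.05)&(b[:,2]>.09)]
from scipy.optimize import least_squares
for f in (far[far[:,0]>0],far[far[:,0]<0]):
    print(len(f),f.mean(0),np.percentile(f[:,2],[5,95]))
    s=least_squares(lambda c:np.linalg.norm(f-c,axis=1)-.014,[np.sign(f[0,0])*.072,0,.112],loss='soft_l1',f_scale=.002);print("ball",s.x,s.cost)
cv2.imwrite("pics/c4.png",cv2.resize(P["color"][130:290,210:370,::-1],(600,600),interpolation=2))
E
```

```text
t 12.25 tcpF [ 0.0707 -0.0003  0.2441] F [-0.1  0.   0.3] w 0.0874 j [ 23.3  14.9  -7.6  -0.  -67.8 -86.3]
[0.1086 0.1139 0.1541]
[-0.1318 -0.1228 -0.1171]
99 [ 0.0713 -0.0054  0.1189] [0.1108 0.1271]
ball [ 0.0718 -0.0006  0.1133] 0.0002622111697581873
86 [-0.0667 -0.0059  0.1211] [0.1112 0.1285]
ball [-0.0688 -0.0004  0.1149] 0.00016644488159897023
```

View pics/c4.png

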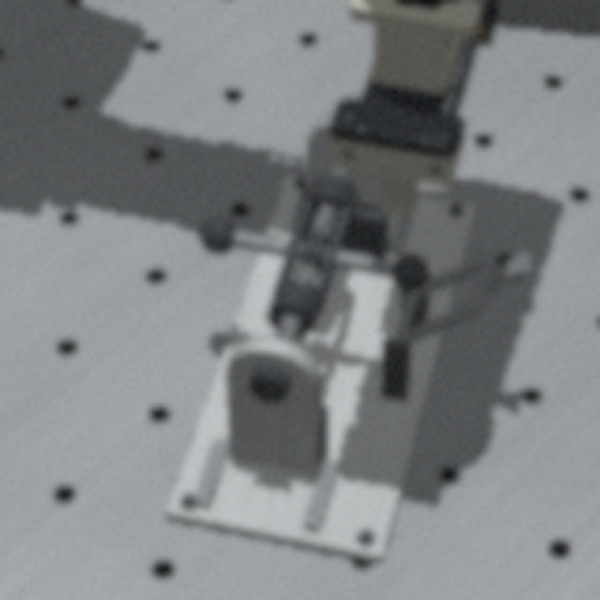

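The bar looks level, and the ball fits suggest q≈6.29. I'll confirm the stop by pressing lightly on the keeper-side ball with closed fingertips.

Emit:
{"op": "send_rows", "data": {
  "plan": [
    [[0, 0, 0], [0, 0, 0]],
    [[0, 0, 0.003], [0, 0, 0]],
    [[0, 0, 0.006], [0, 0, 0]],
    [[0, 0, 0.009], [0, 0, 0]],
    [[0, 0, 0.009], [0, 0, 0]]
  ],
  "jaw": -1
}}

```text
time_s: 12.8
tcp_pos: [0.6126, 0.0549, 0.2488]
eef_rot: [-80.0, 89.9, -53.0]
contact_force: [-0.2, -0.4, -0.1]
gripper_width: 0.0531
```

Emit:
{"op": "send_rows", "data": {
  "plan": [
    [[0.05, 0, 0], [0, 0, 0]],
    [[0.1, 0, 0], [0, 0, 0]],
    [[0.15, 0, 0], [0, 0, 0]],
    [[0.2, 0, 0], [0, 0, 0]],
    [[0.25, 0, 0], [0, 0, 0]]
  ]
}}

```text
time_s: 13.3
tcp_pos: [0.6125, 0.0548, 0.2104]
eef_rot: [-99.8, 89.9, -72.7]
contact_force: [-0.2, -0.9, 0.6]
gripper_width: 0.0134
```

Emit:
{"op": "send_rows", "data": {
  "plan": [
    [[0.08, 0, 0], [0, 0, 0]],
    [[0.2, 0, 0], [0, 0, 0]],
    [[0.3, 0, 0], [0, 0, 0]],
    [[0.37, 0, 0], [0, 0, 0]],
    [[0.39, 0, 0], [0, 0, 0]]
  ]
}}

```text
time_s: 13.8
tcp_pos: [0.6118, 0.0545, 0.1502]
eef_rot: [-161.2, 89.8, -134.2]
contact_force: [0.3, 0.2, 0.3]
gripper_width: 0.0003
```

Emit:
{"op": "send_rows", "data": {
  "plan": [
    [[0.005, 0, 0], [0, 0, 0]],
    [[0.01, 0, 0], [0, 0, 0]],
    [[0.013, 0, 0], [0, 0, 0]],
    [[0.016, 0, 0], [0, 0, 0]],
    [[0.016, 0, 0], [0, 0, 0]]
  ]
}}

```text
time_s: 14.3
tcp_pos: [0.6119, 0.0546, 0.1482]
eef_rot: [-153.9, 89.9, -126.9]
contact_force: [0.3, -0.8, -0.6]
gripper_width: 0.0005
```

```bash
python3 -c "
from h import *
st()"
```

```text
t 14.3 tcpF [ 0.0732 -0.0012  0.1482] F [-0.1 -0.8 -0.6] w 0.0005 j [ 23.3  19.4 -14.6   0.1 -56.1 -86.3]
```

Emit:
{"op": "send_rows", "data": {
  "plan": [
    [[0.005, 0, 0], [0, 0, 0]],
    [[0.01, 0, 0], [0, 0, 0]],
    [[0.015, 0, 0], [0, 0, 0]],
    [[0.02, 0, 0], [0, 0, 0]],
    [[0.02, 0, 0], [0, 0, 0]]
  ]
}}

```text
time_s: 14.8
tcp_pos: [0.6118, 0.0545, 0.1449]
eef_rot: [-158.7, 89.9, -131.6]
contact_force: [-0.3, -0.2, 0.3]
gripper_width: 0.0005
```

Emit:
{"op": "send_rows", "data": {
  "plan": [
    [[0.003, 0, 0], [0, 0, 0]],
    [[0.006, 0, 0], [0, 0, 0]],
    [[0.009, 0, 0], [0, 0, 0]],
    [[0.011, 0, 0], [0, 0, 0]],
    [[0.011, 0, 0], [0, 0, 0]]
  ]
}}

```text
time_s: 15.3
tcp_pos: [0.6122, 0.0547, 0.1438]
eef_rot: [-135.3, 89.9, -108.2]
contact_force: [-0.0, 0.7, 4.6]
gripper_width: 0.0004
```

Emit:
{"op": "send_rows", "data": {
  "plan": [
    [[0.003, 0, 0], [0, 0, 0]],
    [[0.006, 0, 0], [0, 0, 0]],
    [[0.008, 0, 0], [0, 0, 0]],
    [[0.008, 0, 0], [0, 0, 0]],
    [[0.008, 0, 0], [0, 0, 0]]
  ]
}}

```text
time_s: 15.8
tcp_pos: [0.613, 0.055, 0.1437]
eef_rot: [-60.1, 89.9, -33.0]
contact_force: [-1.0, 1.7, 8.0]
gripper_width: 0.0003
```

Hard stop confirmed: 8 N with no further travel. Now the keeper: raise, move outside the tab, lower, and push it upright with closed fingers.

Emit:
{"op": "send_rows", "data": {
  "plan": [
    [[-0.1, 0, 0], [0, 0, 0]],
    [[-0.25, 0, 0], [0, 0, 0]],
    [[-0.4, 0, 0], [0, 0, 0]],
    [[-0.4, 0.005, 0.15], [0, 0, 0]],
    [[-0.4, 0.008, 0.32], [0, 0, 0]]
  ]
}}

```text
time_s: 16.3
tcp_pos: [0.6553, 0.078, 0.2048]
eef_rot: [-30.3, 89.8, -3.3]
contact_force: [1.3, 0.0, 1.3]
gripper_width: 0.0002
```

Emit:
{"op": "send_rows", "data": {
  "plan": [
    [[0, 0, 0.15], [0, 0, 0]],
    [[0, 0, 0.3], [0, 0, 0]],
    [[0, 0, 0.42], [0, 0, 0]],
    [[0, 0, 0.42], [0, 0, 0]],
    [[0, 0, 0.42], [0, 0, 0]]
  ]
}}

```text
time_s: 16.8
tcp_pos: [0.7109, 0.1066, 0.2037]
eef_rot: [-65.9, 89.9, -38.9]
contact_force: [-0.2, -0.5, -0.1]
gripper_width: 0.0002
```

```bash
python3 -c "
from h import *
np.set_printoptions(precision=4,suppress=True)
st();rows([[.184,0,.154]])
P=r.capture('scene');b,k,l,rr=measure(P);k=k[(k[:,0]>.1)&(k[:,2]<.16)];print(np.percentile(k,[2,50,98],axis=0),np.median(np.arctan2(k[:,0]-.072,k[:,2]-.062)))"
```

```text
t 16.8 tcpF [0.185  0.0001 0.2037] F [-0.4 -0.3 -0.1] w 0.0002 j [ 24.   26.    3.6   0.1 -67.5 -87. ]
[0.331, -0.0, -0.007] [-0.001, 0.001, 0.001]
[[ 0.1017 -0.029   0.0932]
 [ 0.1281 -0.0038  0.1198]
 [ 0.1577  0.0249  0.1465]] 0.7775674714336986
```

Emit:
{"op": "send_rows", "data": {
  "plan": [
    [[0.1, 0, 0], [0, 0, 0]],
    [[0.2, 0, 0], [0, 0, 0]],
    [[0.29, 0, 0], [0, 0, 0]],
    [[0.333, 0, 0], [0, 0, 0]],
    [[0.333, 0, 0], [0, 0, 0]]
  ]
}}

```text
time_s: 17.35
tcp_pos: [0.71, 0.1061, 0.1523]
eef_rot: [-158.8, 89.9, -131.7]
contact_force: [-0.6, 0.6, 0.1]
gripper_width: 0.0004
```

Emit:
{"op": "send_rows", "data": {
  "plan": [
    [[0, 0, -0.07], [0, 0, 0]],
    [[0, 0, -0.14], [0, 0, 0]],
    [[0, 0, -0.21], [0, 0, 0]],
    [[0, 0, -0.28], [0, 0, 0]],
    [[0, 0, -0.34], [0, 0, 0]]
  ]
}}

```text
time_s: 17.85
tcp_pos: [0.666, 0.0833, 0.1554]
eef_rot: [-23.1, 89.7, 4.0]
contact_force: [2.3, 1.3, 2.0]
gripper_width: 0.0007
```

Emit:
{"op": "send_rows", "data": {
  "plan": [
    [[0, 0, -0.05], [0, 0, 0]],
    [[0, 0, -0.1], [0, 0, 0]],
    [[0, 0, -0.15], [0, 0, 0]],
    [[0, 0, -0.2], [0, 0, 0]],
    [[0, 0, -0.23], [0, 0, 0]]
  ]
}}

```text
time_s: 18.35
tcp_pos: [0.6342, 0.0671, 0.1548]
eef_rot: [-26.5, 89.8, 0.5]
contact_force: [1.9, 1.4, 0.9]
gripper_width: 0.0006
```

```bash
python3 - <<'E'
from h import *
np.set_printoptions(precision=4,suppress=True)
st()
P=r.capture('scene');cv2.imwrite("pics/c5.png",cv2.resize(P["color"][130:290,210:370,::-1],(600,600),interpolation=2))
E
```

```text
t 18.35 tcpF [ 0.0987 -0.0002  0.1548] F [2.3 0.4 0.9] w 0.0006 j [ 23.6  20.9 -11.4   0.1 -57.5 -86.6]
```

View pics/c5.png

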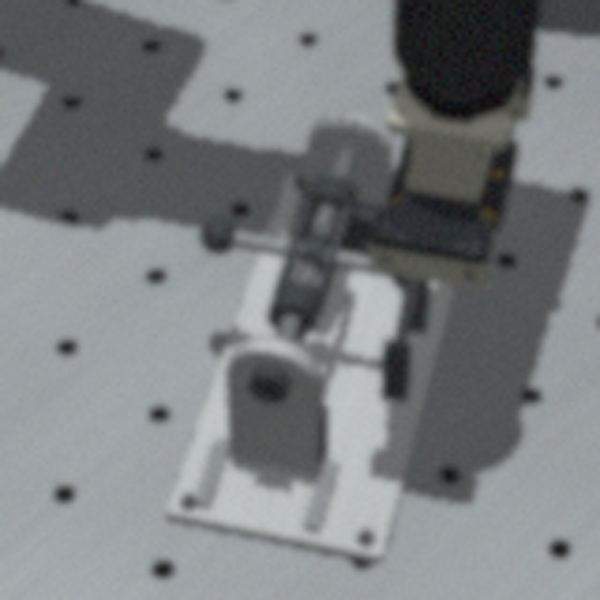

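The gripper now hides the keeper, the bar is still level, and the push force is about 2 N as expected. Continuing to the stop.

Emit:
{"op": "send_rows", "data": {
  "plan": [
    [[0, 0, -0.02], [0, 0, 0]],
    [[0, 0, -0.04], [0, 0, 0]],
    [[0, 0, -0.06], [0, 0, 0]],
    [[0, 0, -0.07], [0, 0, 0]],
    [[0, 0, -0.07], [0, 0, 0]]
  ]
}}

```text
time_s: 18.9
tcp_pos: [0.6242, 0.062, 0.1547]
eef_rot: [-28.4, 89.8, -1.3]
contact_force: [1.1, 0.1, 0.1]
gripper_width: 0.0007
```

Emit:
{"op": "send_rows", "data": {
  "plan": [
    [[0, 0, -0.005], [0, 0, 0]],
    [[0, 0, -0.01], [0, 0, 0]],
    [[0, 0, -0.013], [0, 0, 0]],
    [[0, 0, -0.013], [0, 0, 0]],
    [[0, 0, -0.013], [0, 0, 0]]
  ]
}}

```text
time_s: 19.4
tcp_pos: [0.6227, 0.0612, 0.1548]
eef_rot: [-24.8, 89.8, 2.2]
contact_force: [1.3, 0.6, -0.5]
gripper_width: 0.001
```

```bash
python3 -c "
from h import *
st()"
```

```text
t 19.4 tcpF [ 0.0858 -0.0002  0.1548] F [ 1.4 -0.1 -0.5] w 0.001 j [ 23.5  19.8 -12.9   0.1 -57.  -86.5]
```

Emit:
{"op": "send_rows", "data": {
  "plan": [
    [[0, 0, -0.005], [0, 0, 0]],
    [[0, 0, -0.01], [0, 0, 0]],
    [[0, 0, -0.013], [0, 0, 0]],
    [[0, 0, -0.013], [0, 0, 0]],
    [[0, 0, -0.013], [0, 0, 0]]
  ]
}}

```text
time_s: 19.9
tcp_pos: [0.6224, 0.0611, 0.1549]
eef_rot: [-15.3, 89.6, 11.8]
contact_force: [7.0, 3.1, -4.5]
gripper_width: 0.0002
```

Emit:
{"op": "send_rows", "data": {
  "plan": [
    [[0, 0, -0.003], [0, 0, 0]],
    [[0, 0, -0.006], [0, 0, 0]],
    [[0, 0, -0.01], [0, 0, 0]],
    [[0, 0, -0.01], [0, 0, 0]],
    [[0, 0, -0.01], [0, 0, 0]]
  ]
}}

```text
time_s: 20.4
tcp_pos: [0.6224, 0.0611, 0.155]
eef_rot: [-12.2, 89.4, 14.9]
contact_force: [7.9, 2.6, -4.1]
gripper_width: 0.0004
```

```bash
python3 -c "
from h import *
st()"
```

```text
t 20.4 tcpF [ 8.55e-02 -1.00e-04  1.55e-01] F [ 8.3 -1.3 -4.1] w 0.0004 j [ 23.5  19.6 -13.2   0.1 -56.6 -86.5]
```

Stop reached: 8 N and x stuck at 85.5 mm, where an upright tab should be. Backing out, up and clear.

Emit:
{"op": "send_rows", "data": {
  "plan": [
    [[0, 0, 0.06], [0, 0, 0]],
    [[0, 0, 0.15], [0, 0, 0]],
    [[0, 0, 0.27], [0, 0, 0]],
    [[-0.1, 0, 0.4], [0, 0, 0]],
    [[-0.3, 0, 0.5], [0, 0, 0]]
  ]
}}

```text
time_s: 20.9
tcp_pos: [0.6882, 0.0953, 0.1979]
eef_rot: [-20.0, 89.8, 7.1]
contact_force: [0.6, -0.4, -0.7]
gripper_width: 0.0005
```

Emit:
{"op": "send_rows", "data": {
  "plan": [
    [[-0.2, 0.1, 0], [0, 0, 0]],
    [[-0.4, 0.3, 0], [0, 0, 0]],
    [[-0.6, 0.55, 0], [0, 0, 0]],
    [[-0.7, 0.8, 0], [0, 0, 0]],
    [[-0.7, 1.0, 0], [0, 0, 0]]
  ]
}}

```text
time_s: 21.4
tcp_pos: [0.6198, 0.2308, 0.3058]
eef_rot: [-10.0, 89.6, 17.1]
contact_force: [0.2, 0.1, -0.1]
gripper_width: 0.0004
```

Emit:
{"op": "send_rows", "data": {
  "plan": [
    [[0, 0.2, 0], [0, 0, 0]],
    [[0, 0.4, 0], [0, 0, 0]],
    [[0, 0.6, 0], [0, 0, 0]],
    [[0, 0.8, 0], [0, 0, 0]],
    [[0, 0.9, 0], [0, 0, 0]]
  ]
}}

```text
time_s: 21.9
tcp_pos: [0.5572, 0.3529, 0.3052]
eef_rot: [-18.2, 89.7, 9.0]
contact_force: [-0.1, 0.3, -1.1]
gripper_width: 0.0004
```

```bash
python3 - <<'E'
from h import *
np.set_printoptions(precision=4,suppress=True)
st();ims=[]
from scipy.optimize import least_squares
for n,c in(("scene",(130,210)),("top",(130,180))):
    P=r.capture(n);b,k,l,rr=measure(P);C=tof(cloud(P))
    ims.append(cv2.resize(P["color"][c[0]:c[0]+160,c[1]:c[1]+160,::-1],(400,400),interpolation=2))
    m=(abs(C[...,1])<.012)&(C[...,2]>.145)&(C[...,2]<.2)&(abs(C[...,0]-.08)<.08);t=C[m]
    print(n,"tab",len(t),np.median(t,0),t.max(0),"tilt",np.median(np.arctan2(t[:,0]-.072,t[:,2]-.062)))
    for q in(l,rr): print(np.percentile(q[:,1],[10,50,90]))
    far=b[(np.hypot(b[:,0],b[:,2]-.112)>.05)&(b[:,2]>.09)&(b[:,2]<.135)]
    for f in (far[far[:,0]>0],far[far[:,0]<0]):
        s=least_squares(lambda c:np.linalg.norm(f-c,axis=1)-.014,[np.sign(f[0,0])*.072,0,.112],loss='soft_l1',f_scale=.002);print("ball",len(f),s.x)
    for o in("hammer","tube_offcut","angle_block"):
        d=r.find_in(P,o)[:1]; print(o,[(x["uv"],pt(P,x["uv"])) for x in d])
cv2.imwrite("pics/c6.png",np.hstack(ims))
E
```

```text
t 21.9 tcpF [0.1604 0.2894 0.3052] F [ 0.   0.3 -1.1] w 0.0004 j [  49.4   17.3    3.6    0.2  -76.1 -112.2]
scene tab 48 [ 0.0726 -0.006   0.1685] [0.0758 0.0097 0.181 ] tilt 0.00583581482879168
[0.108  0.1114 0.1169]
[-0.1316 -0.123  -0.1164]
ball 65 [ 0.0712 -0.0009  0.114 ]
ball 87 [-0.0684 -0.0007  0.1147]
hammer [([162.6, 310.2], array([ 0.4989, -0.4236,  0.019 ]))]
tube_offcut [([356.7, 125.6], array([0.4508, 0.4589, 0.051 ]))]
angle_block [([402.5, 155.5], array([0.6529, 0.4244, 0.0611]))]
top tab 34 [ 0.0655 -0.0001  0.1752] [0.0734 0.0096 0.1831] tilt -0.062240566847092865
[0.1099 0.1178 0.1282]
[-0.1264 -0.1137 -0.11  ]
ball 40 [0.0688 0.0018 0.1111]
ball 80 [-0.0716  0.0002  0.115 ]
hammer [([233.6, 219.6], array([0.5169, 0.1225, 0.0621]))]
tube_offcut [([126.1, 243.9], array([0.4328, 0.4576, 0.049 ]))]
angle_block [([136.8, 198.9], array([0.5854, 0.4466, 0.0134]))]
```

View pics/c6.png

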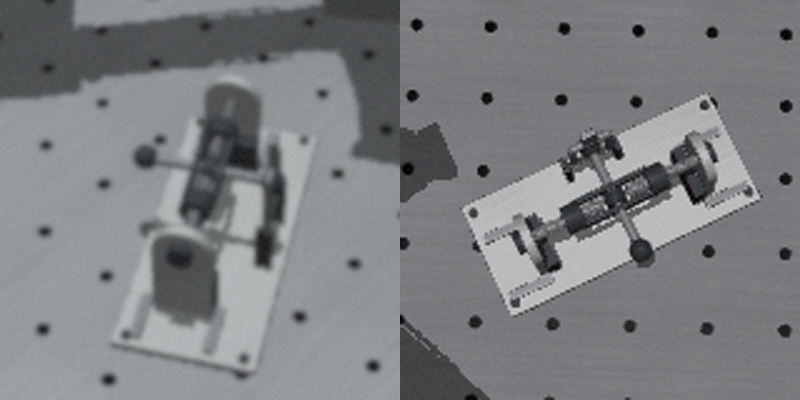

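The keeper stands upright over the ball, the bar is level, both cheeks are home and the arm is clear. Handing in.

```bash
python3 -c "
from h import *
print(r.close_job())"
```

```text
the job is handed in; nothing more can be done
None
```

I wound the turnbuckle in and closed the keeper, and handed the job in at about 22 s of the 54 s allowed.

- **Turnbuckle:** The bar started about 1.83 rad round. I swung ball_2 over the top to level, then ball_1 a further half turn to the keeper side. Pressing down on the ball at the keeper gave 8 N with no further movement, so it is against its hard stop.
- **Keeper:** I pushed the loop upright with closed fingers instead of pinching the tab. It reached its stop at 8 N, and I then backed the arm well clear.

**Last checks**
- The outer face of the right cheek measured 123 mm from the middle, which is its home position. The left cheek gave only a rough reading (111 mm typical in the scene view); the same screw drives it.
- The bar was level to within about 0.03 rad in both views.
- The keeper tilt read 0.006 rad in the scene view and -0.06 rad in the top view. The stop is at -0.02, so I put the top reading down to noise on a thin part.
- The tube offcut and the hammer stayed put, within measurement scatter. For the hammer I relied on the scene view, because the top view reported the fixture by mistake.
- The angle block agreed in the scene view, but its top-view position differed by about 4 cm. The arm never went near it; I took the difference as detector scatter and did not look into it further.

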